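Set the master ring under the bore comparator's probe

TASK

Set the large master ring up on the bore comparator, ready for zeroing: push it back against the fence, tap it from the left and the right along the fence until its bore is centred under the probe, then press the probe's knob down until the flange bears on the ring's upper face, and let go. Work gently and by feel: neither the ring nor the probe may ever be pressed with more than 20 N, and the small things standing beside the comparator stay where they are.

Things in the scene. Friction and masses are not known exactly. Their poses are not given: they have to be found in the camera images.
- comparator: Fixed bench bore comparator: grey base 215 x 190 mm, column behind. Origin on the bench (z = 0), right below the probe's vertical axis; x points from the operator's side to fence and column, y to the left along the fence, z up. Ground platen: top at z = 30 mm, x -90 to +70, y +-90 mm, with scribed centre lines and the circle on which the centred ring stands.
- fence (a point): Foot of the fence's flat front face, at its middle, level with the platen: 60 mm in +x from the probe's axis (comparator frame). The fence is a steel bar, 170 mm long in y, 14 mm thick, 18 mm high, with two small screw heads on top (5 mm more). A ring touching it has its centre 60 mm nearer the operator, at the axis's x.
- bush (a point): Centre of the underside (z = 119 mm) of the guide bush, 31 mm wide, up to z = 165 mm, round the probe's axis. A 22 mm wide arm (z 127 to 153 mm) runs from it in +x to the 27 mm column at x = +98 mm; on the column a 60 mm dial (x over +85 mm, up to z = 256 mm). Both sides and the operator's side of the platen are open.
- probe: The probe, sliding vertically only; about 2 N moves it down, it stays where left, no spring. Origin: centre of the flange's underside, on the axis. Below the 60 mm flange a plug 46.5 mm wide, 14 mm long, end bevelled to 44 mm. Starts with the flange 76 to 82 mm above the bench; 56 mm when it bears on the ring, which ends its travel. Off centre by over 2 to 3 mm, the plug lands on the ring's face.
- knob_top (a point): Centre of the flat top of the probe's round black knob (32 mm in diameter, 18 mm high), on the probe's axis, 132 mm above the flange's underside; the place to press straight down.
- setting_ring: Loose master ring, light alloy with steel liner: 120 mm outside, 50 mm bore, 26 mm high, 0.72 to 0.99 kg, too wide to grip. Origin: centre of its underside, z up. It stands on the platen in front of the fence, up to 28 mm off to the left or right and 6 to 22 mm short of the fence. It slides on an oil film, at about 1.5 to 3.5 N.
- setting_master: Bystander: loose stepped steel setting master, 30 mm in diameter, 43 mm high, upright on the bench to the right of the comparator; origin: centre of its underside.
- oil_bottle: Bystander: loose small oil bottle with a thin spout, 36 mm in diameter, 98 mm high, upright on the bench to the right of the comparator; origin: centre of its underside.
- loupe: Bystander: loose folded loupe, 44 x 30 x 14 mm, lying on the bench to the right of the comparator; origin: centre of its underside.
Mind the look-alikes: they are no part of the job. There is more than one size of the setting_ring; the one meant has the size given above.

How it is judged:
By the outcome, as a careful person would: the job done as asked, in the order asked, and still so for the second after the job is handed in, with the robot touching nothing.
It also fails if it takes over 72 s, if anything falls off the work surface, if the arm or the gripper's body presses on something with over 40 N, if the wrist force passes 120 N, or if a joint passes its speed limit or range.

ROBOT

A 6-joint arm with a two-finger parallel gripper is mounted at the origin on the work surface; the furniture and walls round the work are solid. World frame = base frame: x ahead of the robot, y to its left, z up, the work surface at z = 0. Lengths are in mm, angles in rad, forces in N, time in s.
With the tool pointing down it reaches from about 275 to 1000 mm from the base axis. Payload 8.4 kg.
Tool frame: the origin (TCP) lies midway between the tips of the shut fingers; the grasp point (between the pads) lies 19 mm behind it; y points along the fingers, z is the direction in which the jaws open and shut, and the axes are right-handed (so a half turn about y gives the same grasp; the last joint's range is limited). The gripper opens to 85 mm and grips with 20 to 120 N. Pads are 22 mm wide; open, the fingers measure 114 mm over their backs; the gripper's body (76 mm by 85 mm) begins 54 mm behind the grasp point. The pads swing forward as they close: fully open they stand 13 mm farther back than shut.
Start: joints at [1.151, 0.353, 1.633, -0, 1.155, -0.002], TCP at [253.593, 571.243, 231.281] pointing down, gripper open.
Joint ranges: [-2.63, 2.63], [-0.92, 2.1], [0.06, 2.66], [-1.3, 4.44], [0, 2.69], [-3.02, 3.02]. Speed limits (rad/s): [2.22, 2.22, 2.79, 3.14, 3.14, 3.14].

INTERFACE

Orientations are given as [roll, pitch, yaw] about the fixed x, y, z axes, in that order (R = Rz(yaw) Ry(pitch) Rx(roll)).
In Python, from rig import r, imaging gives the robot as it stands. The module is installed in compiled form; this text tells all that it offers.
- The arm moves only by the tool send_rows, never from a script. Its argument "series" is a list of rows, each a list of 6 numbers: the shift along the tool's x, y, z in m, then the turn, a rotation vector about the tool's x, y, z in degrees. In form: [[dx, dy, dz, ax, ay, az], ...]. A call has 1 to 8 rows; each row shifts and turns the commanded pose from where the row before left it, along the tool's axes as they then stand; what a row does not reach is not made up. A row lasts 1/10 s, in which the tool goes at most 50 mm and 8.59 degrees, less where a joint would pass 70% of its speed; a pose out of reach is approached as far as the arm can. A call is refused whole if a number of a shift passes 0.05 or a number of a turn 8.59, either way. A call with a gripper value outside its range is refused whole. "gripper" is the opening, from 0 (shut) to 1 (fully open), set as the call begins (left out, the last holds). The fingers move at their own pace and stop on an object; "squeeze" is the grip in N (left out, the last holds). Time passes only in rows, so rows that do not move let the fingers close. It gives the time, the measured TCP pose, the force and the opening at its end, in the units of the state.
- r.sense(): the state, without advancing time (a new reading comes with each control period).
- imaging.grab_frame(name): name is "scene" or "side" or "wrist"; returns a dict with "frame" (384x512x3 uint8, red, green, blue), "depth" (384x512 float32, mm along the optical axis (not along the pixel's ray), 0 where there is no reading), "intrinsics" (3x3 intrinsics, pixels), "origin" and "rotation" of the camera in the world. Camera axes: x right, y down, z forward; pixel columns grow to the right and rows downward; lengths in mm; the calibration is good to about 2 mm. The wrist camera is an equidistant fisheye: a pixel r from the principal point sees the ray r / f radians off the axis. A picture is of the moment at which its call begins.
- r.sign_off(): hands the job in, once; it reports no verdict.
The state is a dict: "clock": time; "qpos": joint angles; "qvel": joint speeds; "joint_efforts": joint torques, N m; "eef_pos": TCP position; "tcp_rot": TCP orientation; "contact_force": force on the tool from outside, world axes, zero at the start; "wrist_torque": the same for the moment, N m; "opening": opening from 0.0 (shut) to 1.0 (fully open).
Only numpy, scipy, OpenCV 4.12 (cv2) and the standard library are available. Lean on these libraries where they do the work, as an engineer would, in place of code of your own. Each camera call takes 0.05 s, during which the arm holds its last target.

## Working session

There is one attempt and no reset: what is moved stays moved. The work goes in short steps, Python scripts to look and compute and a tool call to move; the robot and the scene stay as the last step left them, time stands still between calls to the robot, and variables do not carry over. Pictures are saved under pics/ and viewed, and the job is handed in when it is done.

Besides the shell and the picture viewer there is one more tool, called as name(argument=value, ...), one argument or row to a line, values as JSON. send_rows: Moves the arm, as the interface text tells. Its arguments: {"type":"object","properties":{"series":{"type":"array","items":{"type":"array","items":{"type":"number"}}},"gripper":{"type":"number"},"squeeze":{"type":"number"}},"required":["series"]}

```bash
mkdir -p pics; ls
python3 - <<'E'
from rig import r, imaging
import cv2,numpy as np
print(r.sense())
for n in ["scene","side","wrist"]:
    d=imaging.grab_frame(n)
    np.savez(f"{n}0.npz",**d)
    cv2.imwrite(f"pics/{n}0.png",d["frame"][:,:,::-1])
    print(n,d["intrinsics"].tolist(),np.round(d["origin"],1),np.round(d["rotation"],3).tolist())
E
```

```text
pics
{'clock': 0.0, 'qpos': array([ 1.15058857e+00,  3.53692868e-01,  1.63415671e+00, -6.38249899e-06,
        1.15521452e+00, -2.37616953e-03]), 'qvel': array([-6.41071091e-04,  4.79142512e-05,  1.90600130e-03, -6.73688989e-04,
        7.80440280e-04, -4.66837125e-04]), 'joint_efforts': array([ 6.53367060e-04, -6.05246472e+01, -3.42065620e+01,  1.43457351e-04,
        9.15819575e-03,  3.80332301e-05]), 'eef_pos': array([253.39748806, 570.78290468, 230.52410445]), 'tcp_rot': array([-1.57226778e+00, -2.33903173e-06, -4.17829009e-01]), 'contact_force': array([ 0.70471111,  1.05103963, -0.4137838 ]), 'wrist_torque': array([ 0.00314454, -0.04442397,  0.04558063]), 'opening': 1.0002974333577077}
scene [[470.5691084984803, 0.0, 261.43916829015734], [0.0, 470.5691084984803, 189.68980390572864], [0.0, 0.0, 1.0]] [-87.2 579.5 540. ] [-2.011, 0.002, -2.407]
side [[410.0723189868794, 0.0, 256.64074026025014], [0.0, 410.0723189868794, 189.89805866971773], [0.0, 0.0, 1.0]] [520.8 736.6 462.5] [-1.93, -0.02, -3.139]
wrist [[297.3186396354542, 0.0, 257.1161048739172], [0.0, 297.3186396354542, 193.69093571140368], [0.0, 0.0, 1.0]] [185.2 601.1 372.3] [2.846, 0.002, 1.151]
```

View pics/scene0.png

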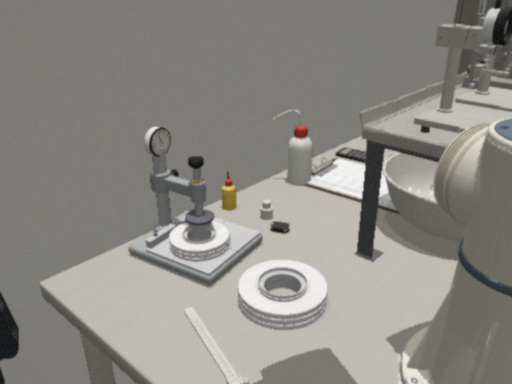

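View pics/side0.png

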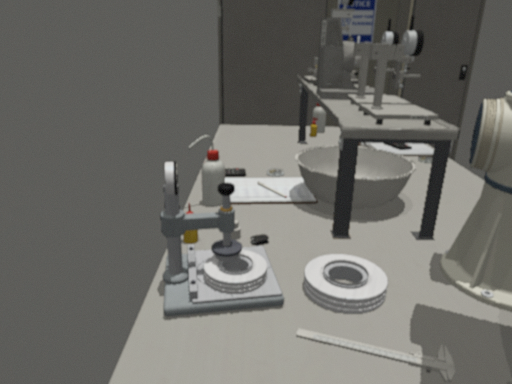

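View pics/wrist0.png

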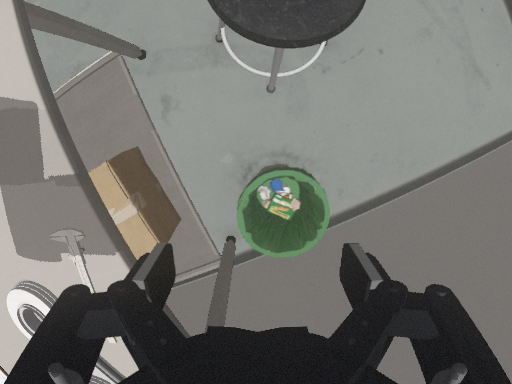

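```bash
cat > h.py <<'E'
import numpy as np,cv2
from scipy.spatial.transform import Rotation as Ro
def load(n): return dict(np.load(n))
def cloud(d):
    K=d["intrinsics"];D=d["depth"].astype(float);v,u=np.mgrid[:D.shape[0],:D.shape[1]]
    P=np.stack([(u-K[0,2])/K[0,0]*D,(v-K[1,2])/K[1,1]*D,D],-1)
    R=Ro.from_euler('xyz',d["rotation"]).as_matrix()
    W=P@R.T+d["origin"]; W[D==0]=np.nan; return W
def proj(d,X):
    K=d["intrinsics"];R=Ro.from_euler('xyz',d["rotation"]).as_matrix()
    p=(np.atleast_2d(X)-d["origin"])@R
    return p[:,:2]/p[:,2:]*K[0,0]+K[:2,2]
E
python3 - <<'E'
from h import *
np.set_printoptions(precision=1,suppress=True)
a=load("scene0.npz");b=load("side0.npz")
A=cloud(a);B=cloud(b)
for n,pts in (("A",[(196,163),(200,217),(185,233),(134,246),(209,273),(261,240),(229,190),(267,204),(280,226),(283,268),(158,143),(150,235)]),):
    for u,v in pts: print(n,u,v,A[v,u])
for u,v in [(226,188),(235,253),(236,270),(170,304),(278,298),(266,252),(190,207),(260,239),(345,262),(193,273)]: print("B",u,v,B[v,u])
for C in (A,B):
    z=C[...,2]; 
    print(np.histogram(z[(z>-20)&(z<300)],bins=32,range=(-20,300))[0])
E
```

```text
A 196 163 [561.6  47.4 205.3]
A 200 217 [560.7  47.1  88.9]
A 185 233 [577.9  74.4  57.2]
A 134 246 [661.1 143.2  23.8]
A 209 273 [470.  109.1  29.1]
A 261 240 [495.7 -62.9  11.8]
A 229 190 [ 659.9 -129.5   55.4]
A 267 204 [ 562.7 -158.1   39.6]
A 280 226 [ 503.  -134.8   13. ]
A 283 268 [370.1  15.3  38. ]
A 158 143 [657.   62.1 226.7]
A 150 235 [672.7  95.1  24.1]
B 226 188 [572.1  55.4 208.9]
B 235 253 [555.5  63.6  83.2]
B 236 270 [554.9  37.7  30.8]
B 170 304 [664.1 141.1  24.2]
B 278 298 [475.5 114.4  21.7]
B 266 252 [492.6 -91.2   0.1]
B 190 207 [ 704.6 -338.9    2.3]
B 260 239 [ 506.5 -129.1   13.4]
B 345 262 [335.2   8.8  36.4]
B 193 273 [632.5  79.5  48.5]
[  676 16880 36215  4084  3756  6625  2866  3361  2287  2395  2974  2750
  2656  2594  2686  2523  2594  2662  2414  2321  2340  2316  2331  2517
  2345  2437  2733  2683  2844  4813  3038  3834]
[  466  9195 47942  4478  3836  5813  2585  3221  2029  2138  2570  2280
  2356  2433  2532  2197  2306  2477  2315  2312  2361  2350  2396  2327
  2271  2332  2584  2609  2638  4176  2517  2800]
```

Run:
```python
from h import *
a=load("scene0.npz");b=load("side0.npz")
c=a["frame"][115:285,120:300,::-1];cv2.imwrite("pics/a_crop.png",cv2.resize(c,None,fx=3.4,fy=3.4,interpolation=cv2.INTER_CUBIC))
c=b["frame"][150:320,150:330,::-1];cv2.imwrite("pics/b_crop.png",cv2.resize(c,None,fx=3.4,fy=3.4,interpolation=cv2.INTER_CUBIC))
```

```text
(no output)
```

View pics/a_crop.png

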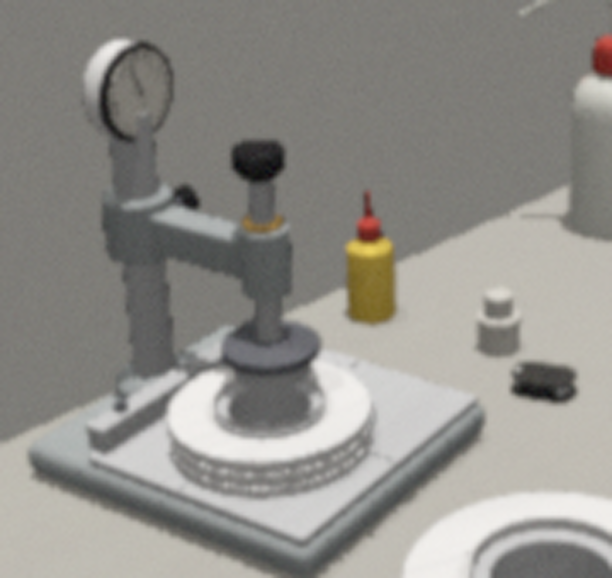

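View pics/b_crop.png

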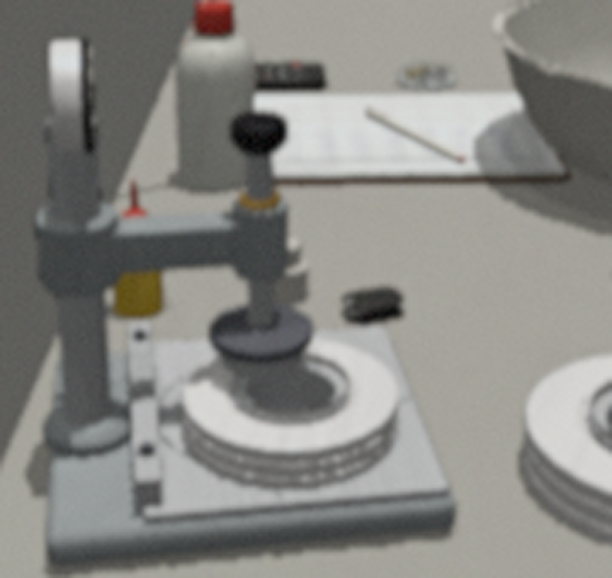

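```bash
cat > fit.py <<'E'
from h import *
from scipy.optimize import least_squares
np.set_printoptions(precision=2,suppress=True)
def comp(p,X):
    c,s=np.cos(p[2]),np.sin(p[2]);X=np.atleast_2d(X).astype(float)
    return np.c_[p[0]+c*X[:,0]-s*X[:,1],p[1]+s*X[:,0]+c*X[:,1],X[:,2]]
def circ(cx,cy,z,r,n=200):
    t=np.linspace(0,2*np.pi,n);return np.c_[cx+r*np.cos(t),cy+r*np.sin(t),z+0*t]
def overlay(d,p,h,ring,fn,box,f=3.4):
    u0,v0,u1,v1=box
    im=cv2.resize(d["frame"][v0:v1,u0:u1,::-1],None,fx=f,fy=f,interpolation=cv2.INTER_CUBIC)
    def poly(X,col,cl):
        q=(proj(d,comp(p,X))-[u0,v0]+0.5)*f
        cv2.polylines(im,[np.int32(np.round(q*8))],cl,col,1,cv2.LINE_AA,3)
    poly([[-90,-90,30],[-90,90,30],[70,90,30],[70,-90,30]],(0,0,255),True)
    poly([[60,-85,48],[60,85,48],[74,85,48],[74,-85,48]],(0,255,0),True)
    poly(circ(0,0,h,30),(255,0,0),True);poly(circ(0,0,h+132,16),(255,0,255),True)
    poly(circ(0,0,119,15.5),(0,200,255),True)
    if ring is not None:
        poly(circ(*ring,56,60),(255,255,0),True);poly(circ(*ring,56,25),(255,255,0),True)
    cv2.imwrite(fn,im)
E
python3 - <<'E'
from fit import *
a=load("scene0.npz");b=load("side0.npz")
C=[[-90,90,30],[-90,-90,30],[70,90,30]]
ua=np.array([[305,540],[478,405],[90,460]])/3.4+[120,115]-.5
ub=np.array([[445,488],[390,330],[143,514]])/3.4+[150,150]-.5
f=lambda q:np.r_[(proj(a,comp(q,C))-ua).ravel(),(proj(b,comp(q,C))-ub).ravel()]
s=least_squares(f,[560,48,0],loss='soft_l1',x_scale=[1,1,.01]);print(s.x,s.fun)
p=s.x
# ring top points from depth
for n,d in (("a",a),("b",b)):
    W=cloud(d); L=comp([0,0,-p[2]],(W.reshape(-1,3)-[p[0],p[1],0])).reshape(W.shape)
    m=(abs(L[...,2]-56)<2.5)&(L[...,0]>-90)&(L[...,0]<60)&(abs(L[...,1])<95)
    P=L[m]; 
    from_=lambda q:0
    print(n,len(P),P[:,2].mean(),P.min(0),P.max(0))
    m=(abs(L[...,2]-30)<4)&(abs(L[...,0])<55)&(abs(L[...,1])<80); print("platen z",np.median(L[m][:,2]))
overlay(a,p,79,(-10,0),"pics/a_o.png",(120,115,300,285));overlay(b,p,79,(-10,0),"pics/b_o.png",(150,150,330,320))
E
```

```text
[572.49  38.19   0.17] [-0.98  0.23  0.68 -1.88 -0.44 -1.23  1.42  0.35 -0.35 -0.83  0.19  0.02]
a 1014 56.25318760307945 [-74.39 -37.45  53.52] [45.84 82.67 58.49]
platen z 30.65984888937851
b 1142 56.325206919133336 [-72.11 -33.84  53.52] [45.59 82.79 58.45]
platen z 30.68648821528791
```

View pics/a_o.png

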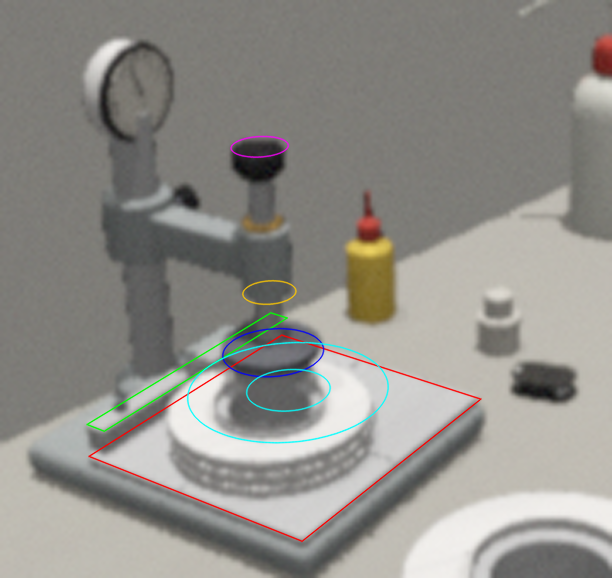

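View pics/b_o.png

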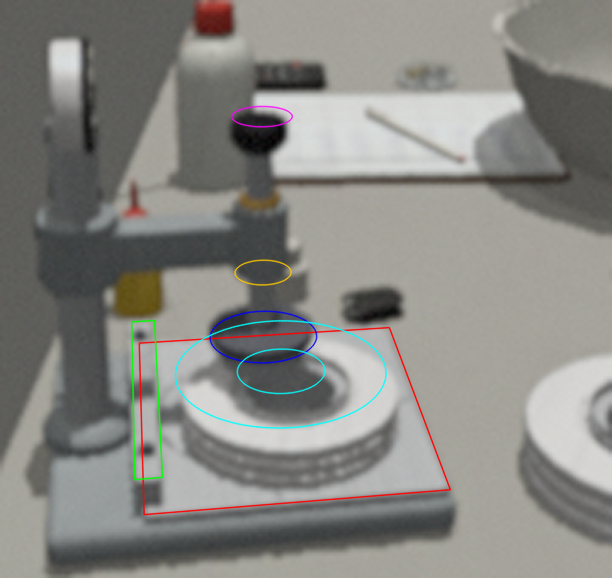

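Run:
```python
from fit import *
a=load("scene0.npz");b=load("side0.npz")
C=[[-90,90,30],[-90,-90,30],[70,90,30]]
ua=np.array([[305,541],[478,405],[90,460]])/3.4+[120,115]-.5
ub=np.array([[447,489],[390,330],[143,514]])/3.4+[150,150]-.5
E=[[60,85,48],[60,85,30]]
# x-only features: (point, xa, xb)
X=[[0,0,205],[0,0,82],[0,0,140],[98,0,90]]
xa=np.array([259,271,267,147.5])/3.4+120-.5; xb=np.array([258.5,261,261.5,82.5])/3.4+150-.5
def f(q):
    oa,ob=q[3:5],q[5:7]
    return np.r_[(proj(a,comp(q,C))+oa-ua).ravel(),(proj(b,comp(q,C))+ob-ub).ravel(),
     2*(proj(a,comp(q,X))[:,0]+oa[0]-xa),2*(proj(b,comp(q,X))[:,0]+ob[0]-xb),q[3:]/1.0]
s=least_squares(f,[560,48,0.1,0,0,0,0],loss='soft_l1',x_scale=[1,1,.01,1,1,1,1]);print(s.x,s.fun)
p=s.x[:3]
# ring circle by depth: outer boundary fits; do circle-overlap fit
for n,d,o in (("a",a,s.x[3:5]),("b",b,s.x[5:7])):
    d["intrinsics"][:2,2]+=o   # absorb offsets
    W=cloud(d); L=comp([0,0,-p[2]],(W.reshape(-1,3)-[p[0],p[1],0])).reshape(W.shape)
    m=(abs(L[...,2]-56)<3.5)&(L[...,0]>-90)&(L[...,0]<58)&(abs(L[...,1])<95)
    # hull of mask edges
    P=L[m][:,:2]; h=cv2.convexHull(P.astype(np.float32))[:,0]
    print(n,P.min(0),P.max(0),(P.min(0)+P.max(0))/2)
    g=least_squares(lambda c:np.hypot(*(h-c[:2]).T)-c[2],[0,0,60],loss='soft_l1');print(n,g.x)
np.savez("pose.npz",p=p,oa=s.x[3:5],ob=s.x[5:7])
overlay(a,p,79,(-14,23),"pics/a_o2.png",(120,115,300,285));overlay(b,p,79,(-14,23),"pics/b_o2.png",(150,150,330,320))
```

```text
[573.35  38.54   0.17   0.16   0.78  -0.16   0.15] [-0.72  0.55  0.33 -1.41 -0.62 -0.3   0.51  0.04 -1.28 -0.75 -0.07  0.45
 -0.01  0.44 -0.64  0.54  0.57 -0.06 -0.74  0.49  0.16  0.78 -0.16  0.15]
a [-74.46 -38.01] [45.84 82.17] [-14.31  22.08]
a [-14.58  22.14  59.87]
b [-73.11 -33.81] [44.65 82.73] [-14.23  24.46]
b [-14.32  22.91  59.51]
```

View pics/a_o2.png

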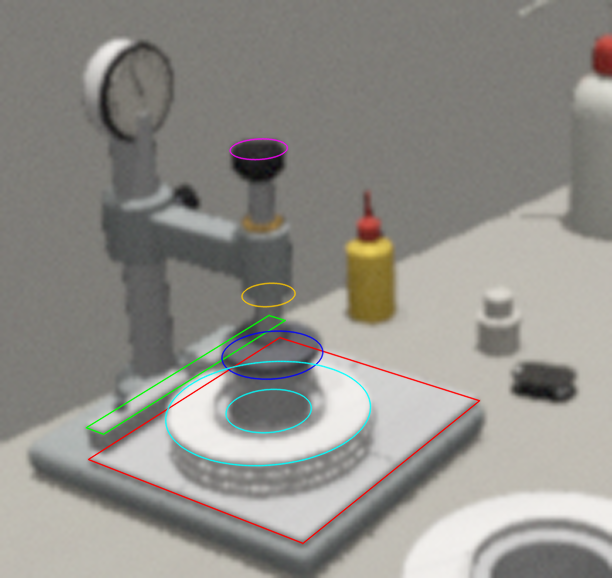

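View pics/b_o2.png

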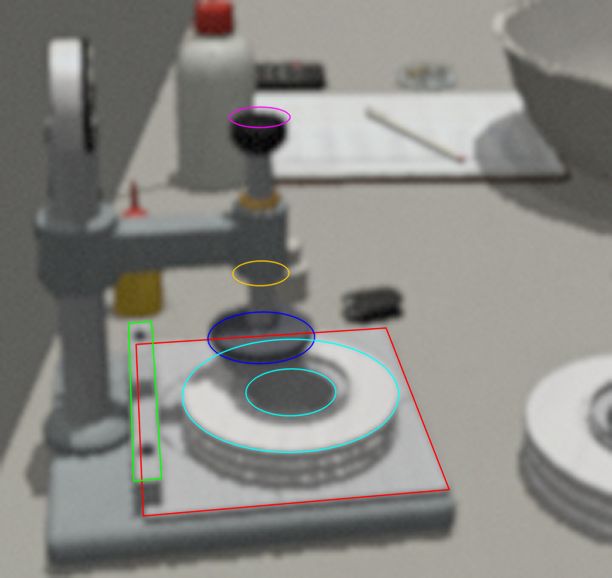

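```bash
cat > st.py <<'E'
from fit import *
from rig import r,imaging
p=np.load("pose.npz")["p"]
def st():
    s=r.sense();x=s["eef_pos"];c=comp([0,0,-p[2]],[[x[0]-p[0],x[1]-p[1],x[2]]])[0]
    R=Ro.from_euler('xyz',s["tcp_rot"]).as_matrix()
    print("t",round(s["clock"],2),"comp",c,"rot",s["tcp_rot"].round(4),"F",s["contact_force"].round(2),"Fcomp",comp([0,0,-p[2]],[s["contact_force"]])[0],"op",round(s["opening"],2))
    return s,c,R
def to(c_t,c,R):
    w=comp([0,0,p[2]],[np.array(c_t)-c])[0]
    print("tool shift mm",R.T@w)
E
python3 - <<'E'
from st import *
print(p, "want yaw",p[2]-np.pi/2)
s,c,R=st(); to([-110,22,140],c,R)
print(np.degrees(p[2]-np.pi/2-s["tcp_rot"][2]))
E
```

```text
[573.35  38.54   0.17] want yaw -1.396072253814762
t 0.15 comp [-222.48  579.88  230.76] rot [-1.57  0.   -0.42] F [ 0.82 -0.58  0.02] Fcomp [ 0.7  -0.72  0.02] op 1.0
tool shift mm [ 404.85   91.16 -399.88]
-56.051867128358985
```

send_rows(
  series=[
    [0, 0, 0, 0, 8, 0],
    [0, 0, 0, 0, 8, 0],
    [0, 0, 0, 0, 8, 0],
    [0, 0, 0, 0, 8, 0],
    [0, 0, 0, 0, 8, 0],
    [0, 0, 0, 0, 8, 0],
    [0, 0, 0, 0, 8, 0],
  ],
  gripper=0,
  squeeze=40,
)

```text
clock: 0.85
eef_pos: [253.5, 571.0, 231.0]
tcp_rot: [-1.571, -0.001, -1.401]
contact_force: [-1.1, 0.6, 0.5]
opening: -0.002
```

Run:
```python
from st import *
s,c,R=st(); to([-110,22,140],c,R); print(np.degrees(p[2]-np.pi/2-s["tcp_rot"][2]))
```

```text
t 0.85 comp [-222.41  580.    230.97] rot [-1.57 -0.   -1.4 ] F [-1.07  0.57  0.54] Fcomp [-0.95  0.75  0.54] op -0.0
tool shift mm [557.4   91.21 115.14]
0.27701533367118897
```

send_rows(
  series=[
    [0.034, 0.004, 0.007, 0, 0, 0],
    [0.035, 0.005, 0.007, 0, 0, 0],
    [0.035, 0.005, 0.007, 0, 0, 0],
    [0.035, 0.005, 0.007, 0, 0, 0],
    [0.035, 0.005, 0.007, 0, 0, 0],
    [0.035, 0.005, 0.007, 0, 0, 0],
    [0.035, 0.005, 0.007, 0, 0, 0],
    [0.035, 0.005, 0.007, 0, 0, 0],
  ],
)

```text
clock: 1.65
eef_pos: [357.7, 304.9, 192.0]
tcp_rot: [-1.571, -0.0, -1.395]
contact_force: [-0.0, -1.8, 0.4]
opening: -0.002
```

send_rows(
  series=[
    [0.035, 0.005, 0.007, 0, 0, 0],
    [0.035, 0.005, 0.007, 0, 0, 0],
    [0.035, 0.005, 0.007, 0, 0, 0],
    [0.035, 0.005, 0.007, 0, 0, 0],
    [0.035, 0.005, 0.007, 0, 0, 0],
    [0.035, 0.005, 0.007, 0, 0, 0],
    [0.035, 0.005, 0.007, 0, 0, 0],
    [0.035, 0.005, 0.007, 0, 0, 0],
  ],
)

```text
clock: 2.45
eef_pos: [461.8, 39.0, 152.1]
tcp_rot: [-1.571, 0.0, -1.395]
contact_force: [0.6, 1.2, -0.1]
opening: -0.0
```

Run:
```python
from st import *
for n in ["scene","side","wrist"]:
    d=imaging.grab_frame(n); np.savez(n+"1.npz",**d); cv2.imwrite(f"pics/{n}1.png",d["frame"][:,:,::-1])
s,c,R=st(); to([-104,22,43],c,R)
```

```text
t 2.6 comp [-109.86   19.67  151.88] rot [-1.57 -0.   -1.4 ] F [-0.17  0.48 -0.87] Fcomp [-0.08  0.5  -0.87] op -0.0
tool shift mm [ -2.35 108.88   5.93]
```

View pics/side1.png

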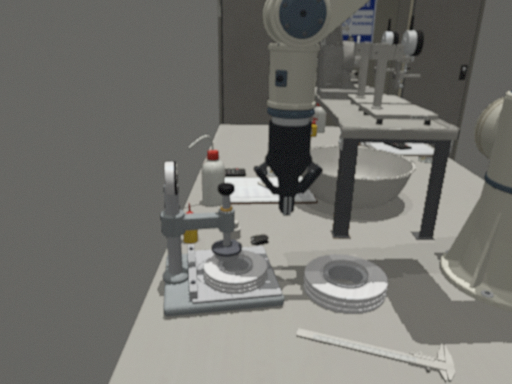

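View pics/wrist1.png

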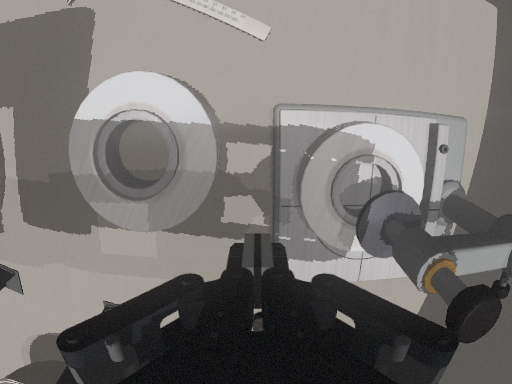

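send_rows(
  series=[
    [0, 0, 0, 0, -8, 0],
    [0, 0, 0, 0, -8, 0],
    [0, 0, 0, 0, -8, 0],
    [0, 0, 0, 0, -8, 0],
    [0, 0, 0, 0, -8, 0],
    [0, 0, 0, 0, -8, 0],
    [0, 0, 0, 0, -8, 0],
    [0, 0, 0, 0, -8, 0],
  ],
)

```text
clock: 3.4
eef_pos: [461.1, 41.4, 152.3]
tcp_rot: [-1.571, 0.0, -0.271]
contact_force: [0.1, -0.3, -0.1]
opening: -0.001
```

send_rows(
  series=[
    [0, 0, 0, 0, -8, 0],
    [0, 0, 0, 0, -8, 0],
    [0, 0, 0, 0, -8, 0],
    [0, 0, 0, 0, -2, 0],
    [0, 0, 0, 0, 0, 0],
  ],
)

```text
clock: 3.9
eef_pos: [461.1, 41.3, 152.3]
tcp_rot: [-1.571, 0.0, 0.177]
contact_force: [0.5, 0.4, -0.0]
opening: 0.002
```

Run:
```python
from st import *
for n in ["wrist"]:
    d=imaging.grab_frame(n); np.savez(n+"2.npz",**d); cv2.imwrite(f"pics/{n}2.png",d["frame"][:,:,::-1])
s,c,R=st(); to([-100,22,43],c,R);print(s["qpos"])
```

```text
t 3.95 comp [-109.98   22.1   152.34] rot [-1.57  0.    0.18] F [-0.29 -0.99 -0.35] Fcomp [-0.46 -0.92 -0.35] op 0.0
tool shift mm [  9.99 109.34  -0.12]
[ 0.09  0.2   2.05  0.    0.89 -1.66]
```

View pics/wrist2.png

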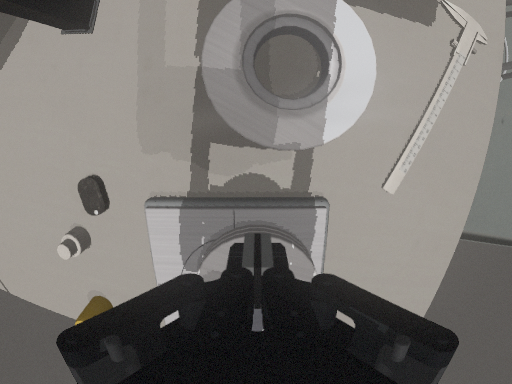

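send_rows(
  series=[
    [0.004, 0.02, 0, 0, 0, 0],
    [0.004, 0.025, 0, 0, 0, 0],
    [0.002, 0.025, 0, 0, 0, 0],
    [0, 0.025, 0, 0, 0, 0],
    [0, 0.014, 0, 0, 0, 0],
    [0, 0, 0, 0, 0, 0],
  ],
)

```text
clock: 4.55
eef_pos: [469.8, 42.4, 41.6]
tcp_rot: [-1.57, 0.004, 0.175]
contact_force: [-0.4, 0.1, 0.3]
opening: 0.0
```

send_rows(
  series=[
    [0.004, 0, 0, 0, 0, 0],
    [0.004, 0, 0, 0, 0, 0],
    [0.002, 0, 0, 0, 0, 0],
    [0.001, 0, 0, 0, 0, 0],
  ],
)

```text
clock: 4.95
eef_pos: [483.1, 44.2, 44.0]
tcp_rot: [-1.571, -0.002, 0.175]
contact_force: [0.3, 0.6, -1.2]
opening: 0.003
```

Run:
```python
from st import *
for n in ["side"]:
    d=imaging.grab_frame(n); np.savez(n+"3.npz",**d); cv2.imwrite(f"pics/{n}3.png",cv2.resize(d["frame"][140:320,150:350,::-1],None,fx=3,fy=3,interpolation=3))
s,c,R=st()
```

```text
t 5.0 comp [-87.96  21.26  43.9 ] rot [-1.57 -0.    0.18] F [ 0.04  0.55 -0.23] Fcomp [ 0.13  0.54 -0.23] op 0.0
```

View pics/side3.png

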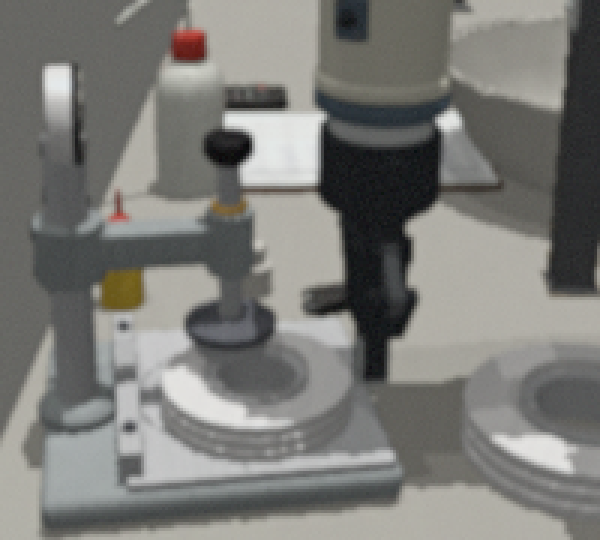

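send_rows(
  series=[
    [0.001, 0, 0, 0, 0, 0],
    [0.001, 0, 0, 0, 0, 0],
    [0.001, 0, 0, 0, 0, 0],
    [0.001, 0, 0, 0, 0, 0],
  ],
)

```text
clock: 5.4
eef_pos: [486.1, 44.8, 43.3]
tcp_rot: [-1.571, 0.0, 0.176]
contact_force: [-1.2, 0.2, -0.1]
opening: 0.002
```

send_rows(
  series=[
    [0.001, 0, 0, 0, 0, 0],
    [0.001, 0, 0, 0, 0, 0],
    [0.001, 0, 0, 0, 0, 0],
    [0.001, 0, 0, 0, 0, 0],
  ],
)

```text
clock: 5.8
eef_pos: [489.7, 45.4, 43.1]
tcp_rot: [-1.571, 0.001, 0.176]
contact_force: [-3.3, 0.7, -1.0]
opening: 0.0
```

send_rows(
  series=[
    [0.001, 0, 0, 0, 0, 0],
    [0.001, 0, 0, 0, 0, 0],
    [0.001, 0, 0, 0, 0, 0],
    [0, 0, 0, 0, 0, 0],
  ],
)

```text
clock: 6.2
eef_pos: [493.3, 46.1, 43.3]
tcp_rot: [-1.571, -0.0, 0.176]
contact_force: [-1.8, -0.9, -1.3]
opening: 0.0
```

Run:
```python
from st import *
s,c,R=st()
```

```text
t 6.2 comp [-77.5   21.31  43.29] rot [-1.57 -0.    0.18] F [-1.85 -0.89 -1.32] Fcomp [-1.97 -0.55 -1.32] op 0.0
```

send_rows(
  series=[
    [0.001, 0, 0, 0, 0, 0],
    [0.001, 0, 0, 0, 0, 0],
    [0.001, 0, 0, 0, 0, 0],
    [0, 0, 0, 0, 0, 0],
  ],
)

```text
clock: 6.6
eef_pos: [496.3, 46.6, 43.3]
tcp_rot: [-1.571, -0.0, 0.176]
contact_force: [-2.2, 0.1, -1.1]
opening: 0.0
```

send_rows(
  series=[
    [0.0005, 0, 0, 0, 0, 0],
    [0.0005, 0, 0, 0, 0, 0],
    [0.0005, 0, 0, 0, 0, 0],
  ],
)

```text
clock: 6.9
eef_pos: [497.4, 46.8, 43.3]
tcp_rot: [-1.571, 0.0, 0.176]
contact_force: [-3.7, -1.3, -0.4]
opening: 0.005
```

Run:
```python
from st import *
s,c,R=st()
for n in ["side","scene"]:
    d=imaging.grab_frame(n); np.savez(n+"3.npz",**d); cv2.imwrite(f"pics/{n}4.png",cv2.resize(d["frame"][140:320,120:320,::-1],None,fx=3,fy=3,interpolation=3))
```

```text
t 6.9 comp [-73.34  21.3   43.29] rot [-1.57  0.    0.18] F [-3.68 -1.31 -0.43] Fcomp [-3.85 -0.65 -0.43] op 0.0
```

View pics/side4.png

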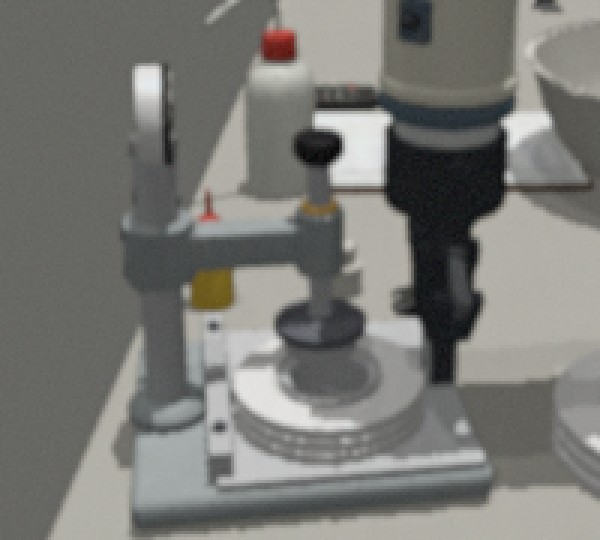

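View pics/scene4.png

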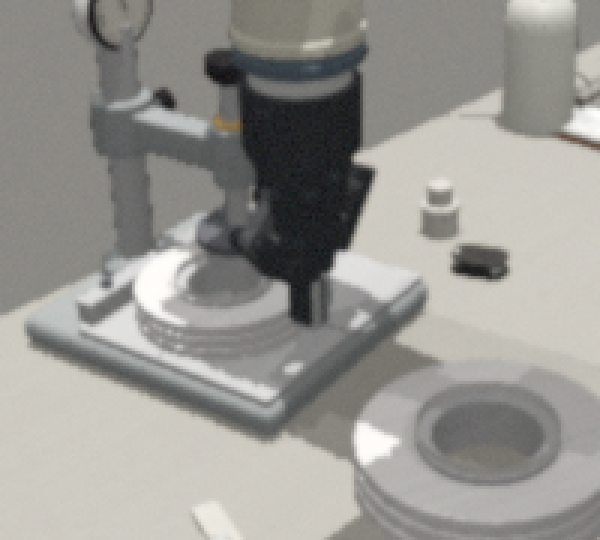

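Nearly at the fence (side view: ring edge ≈ (235,375), fence face ≈ (225,380)). Continue in small steps.

send_rows(
  series=[
    [0.0005, 0, 0, 0, 0, 0],
    [0.0005, 0, 0, 0, 0, 0],
    [0, 0, 0, 0, 0, 0],
  ],
)

```text
clock: 7.3
eef_pos: [498.6, 47.0, 43.3]
tcp_rot: [-1.571, -0.0, 0.176]
contact_force: [-2.6, -0.6, -0.2]
opening: 0.0
```

send_rows(
  series=[
    [0.0005, 0, 0, 0, 0, 0],
    [0.0005, 0, 0, 0, 0, 0],
    [0, 0, 0, 0, 0, 0],
  ],
)

```text
clock: 7.6
eef_pos: [499.6, 47.2, 43.3]
tcp_rot: [-1.571, -0.0, 0.176]
contact_force: [-2.8, -0.8, 0.0]
opening: -0.0
```

send_rows(
  series=[
    [0.0005, 0, 0, 0, 0, 0],
    [0, 0, 0, 0, 0, 0],
  ],
)

```text
clock: 7.8
eef_pos: [500.0, 47.2, 43.3]
tcp_rot: [-1.571, -0.0, 0.176]
contact_force: [-3.3, -0.2, 0.6]
opening: -0.001
```

send_rows(
  series=[
    [0.0004, 0, 0, 0, 0, 0],
    [0.0004, 0, 0, 0, 0, 0],
    [0, 0, 0, 0, 0, 0],
  ],
)

```text
clock: 8.1
eef_pos: [500.4, 47.3, 43.3]
tcp_rot: [-1.571, 0.001, 0.176]
contact_force: [-5.2, -0.9, 1.4]
opening: -0.0
```

send_rows(
  series=[
    [0.0004, 0, 0, 0, 0, 0],
    [0, 0, 0, 0, 0, 0],
  ],
)

```text
clock: 8.3
eef_pos: [500.5, 47.3, 43.2]
tcp_rot: [-1.571, 0.001, 0.176]
contact_force: [-6.3, -2.1, 2.8]
opening: 0.005
```

send_rows(
  series=[
    [0.0004, 0, 0, 0, 0, 0],
    [0, 0, 0, 0, 0, 0],
  ],
)

```text
clock: 8.5
eef_pos: [500.5, 47.3, 43.1]
tcp_rot: [-1.571, 0.002, 0.176]
contact_force: [-6.5, -1.8, 3.2]
opening: 0.002
```

send_rows(
  series=[
    [0.0004, 0, 0, 0, 0, 0],
    [0, 0, 0, 0, 0, 0],
  ],
)

```text
clock: 8.7
eef_pos: [500.5, 47.3, 43.1]
tcp_rot: [-1.571, 0.003, 0.176]
contact_force: [-7.8, -2.1, 4.1]
opening: -0.001
```

send_rows(
  series=[
    [-0.006, 0, 0, 0, 0, 0],
    [-0.02, 0, 0, 0, 0, 0],
    [0, -0.03, 0, 0, 0, 0],
    [0, -0.03, 0.02, 0, 0, 0],
    [0, 0, 0.03, 0, 4, 0],
    [0, 0, 0.03, 0, 0, 0],
    [0, 0, 0.01, 0, 0, 0],
    [0, 0, 0, 0, 0, 0],
  ],
)

```text
clock: 9.5
eef_pos: [464.0, 133.1, 103.6]
tcp_rot: [-1.57, -0.002, 0.108]
contact_force: [1.0, -0.2, 0.2]
opening: -0.004
```

send_rows(
  series=[
    [0, 0, 0, 0, 8, 0],
    [0, 0, 0, 0, 8, 0],
    [0, 0, 0, 0, 8, 0],
    [0, 0, 0, 0, 8, 0],
    [0, 0, 0, 0, 8, 0],
    [0, 0, 0, 0, 8, 0],
    [0, 0, 0, 0, 8, 0],
    [0, 0, 0, 0, 8, 0],
  ],
)

```text
clock: 10.3
eef_pos: [463.8, 130.9, 103.1]
tcp_rot: [-1.571, -0.0, -1.017]
contact_force: [-0.3, 0.1, 0.4]
opening: -0.004
```

send_rows(
  series=[
    [0, 0, 0, 0, 8, 0],
    [0, 0, 0, 0, 8, 0],
    [0, 0, 0, 0, 2, 0],
    [0, 0, 0, 0, 0, 0],
  ],
)

```text
clock: 10.7
eef_pos: [463.7, 131.0, 103.2]
tcp_rot: [-1.571, -0.0, -1.326]
contact_force: [0.7, 0.4, 0.2]
opening: 0.003
```

Run:
```python
from st import *
s,c,R=st(); to([0,106,43],c,R)
for n in ["side","scene","wrist"]:
    d=imaging.grab_frame(n); np.savez(n+"5.npz",**d); f=d["frame"][:,:,::-1]
    cv2.imwrite(f"pics/{n}5.png",f if n=="wrist" else cv2.resize(f[140:320,120:320],None,fx=3,fy=3,interpolation=3))
```

```text
t 10.7 comp [-91.9  110.12 103.16] rot [-1.57 -0.   -1.33] F [0.7  0.45 0.23] Fcomp [0.77 0.32 0.23] op 0.0
tool shift mm [10.51 60.19 91.37]
```

View pics/side5.png

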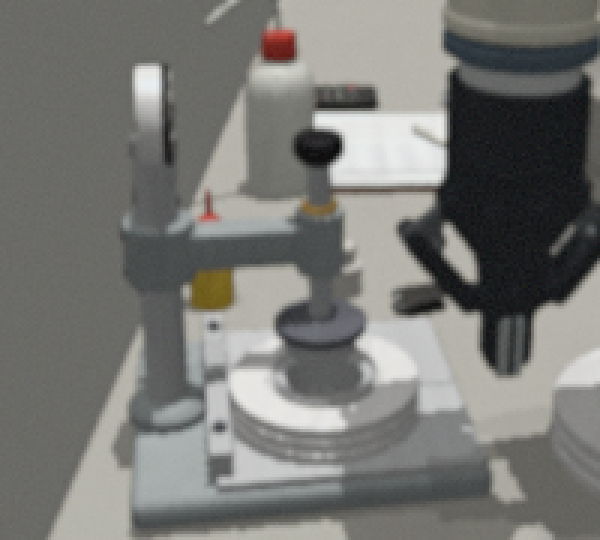

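View pics/scene5.png

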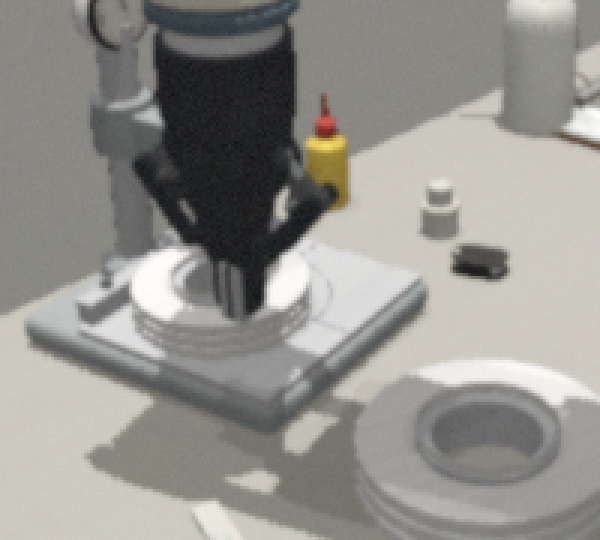

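View pics/wrist5.png

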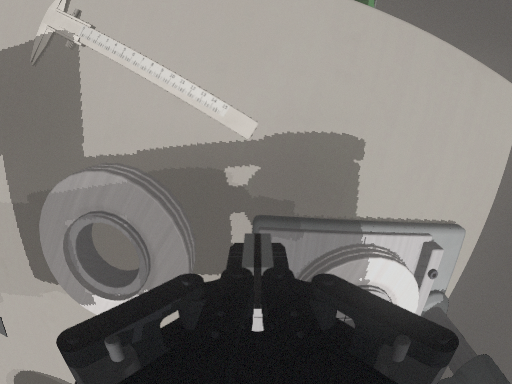

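send_rows(
  series=[
    [0, 0, 0.02, 0, 0, 0],
    [0, 0, 0.035, 0, 0, 0],
    [0, 0.01, 0.03, 0, 0, 0],
    [0.003, 0.025, 0.006, 0, 0, 0],
    [0.004, 0.02, 0, 0, 0, 0],
    [0.003, 0.005, 0, 0, 0, 0],
    [0, 0, 0, 0, 0, 0],
  ],
)

```text
clock: 11.55
eef_pos: [553.4, 143.8, 42.6]
tcp_rot: [-1.573, -0.0, -1.325]
contact_force: [-0.6, 0.3, 0.9]
opening: 0.004
```

Run:
```python
from st import *
s,c,R=st(); to([0,95,43],c,R)
for n in ["side","scene","wrist"]:
    d=imaging.grab_frame(n); np.savez(n+"6.npz",**d); f=d["frame"][:,:,::-1]
    cv2.imwrite(f"pics/{n}6.png",f if n=="wrist" else cv2.resize(f[140:320,120:320],None,fx=3,fy=3,interpolation=3))
```

```text
t 11.55 comp [ -1.36 107.11  42.59] rot [-1.57 -0.   -1.33] F [-0.56  0.33  0.95] Fcomp [-0.49  0.42  0.95] op 0.0
tool shift mm [12.18 -0.41  0.5 ]
```

View pics/side6.png

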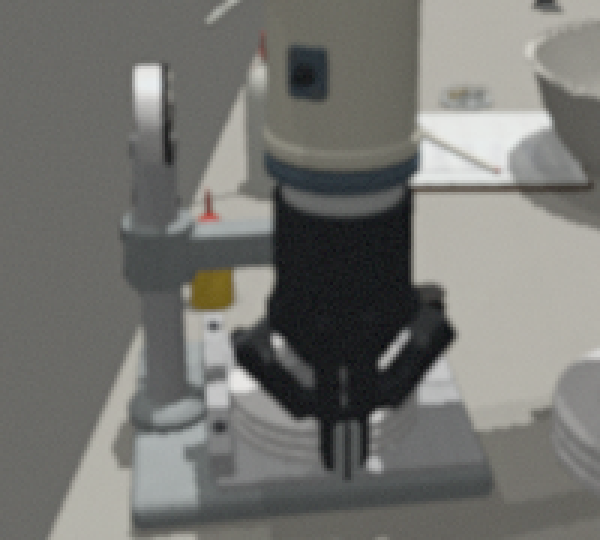

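View pics/scene6.png

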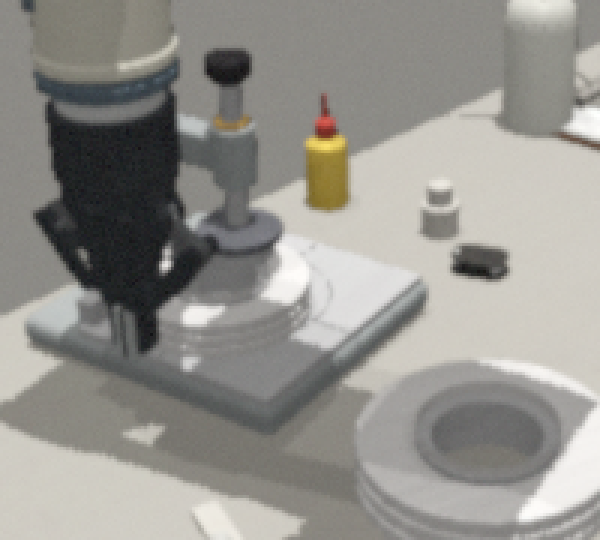

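View pics/wrist6.png

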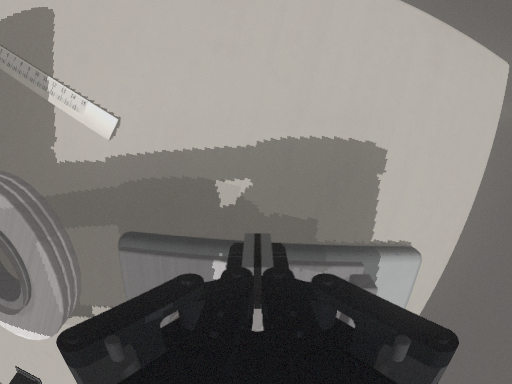

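send_rows(
  series=[
    [0.004, 0, 0, 0, 0, 0],
    [0.004, 0, 0, 0, 0, 0],
    [0.002, 0, 0, 0, 0, 0],
    [0.001, 0, 0, 0, 0, 0],
  ],
)

```text
clock: 12.1
eef_pos: [556.9, 133.5, 43.6]
tcp_rot: [-1.57, -0.0, -1.326]
contact_force: [0.4, -0.1, -0.0]
opening: 0.001
```

send_rows(
  series=[
    [0.001, 0, 0, 0, 0, 0],
    [0.001, 0, 0, 0, 0, 0],
    [0.001, 0, 0, 0, 0, 0],
    [0.001, 0, 0, 0, 0, 0],
  ],
)

```text
clock: 12.5
eef_pos: [557.5, 130.2, 43.2]
tcp_rot: [-1.571, 0.001, -1.326]
contact_force: [-2.4, 3.4, 1.1]
opening: -0.002
```

send_rows(
  series=[
    [0.0015, 0, -0.0001, 0, 0, 0],
    [0.0015, 0, -0.0001, 0, 0, 0],
    [0.0015, 0, -0.0001, 0, 0, 0],
    [0.0015, 0, -0.0001, 0, 0, 0],
  ],
)

```text
clock: 12.9
eef_pos: [558.7, 123.9, 43.2]
tcp_rot: [-1.571, 0.0, -1.325]
contact_force: [-1.0, 3.4, 0.8]
opening: 0.001
```

Run:
```python
from st import *
s,c,R=st()
```

```text
t 12.9 comp [ 0.43 86.61 43.23] rot [-1.57  0.   -1.33] F [-1.02  3.35  0.83] Fcomp [-0.42  3.48  0.83] op 0.0
```

send_rows(
  series=[
    [0.0015, 0, -0.0001, 0, 0, 0],
    [0.0015, 0, -0.0001, 0, 0, 0],
    [0.0015, 0, -0.0001, 0, 0, 0],
    [0.0015, 0, -0.0001, 0, 0, 0],
  ],
)

```text
clock: 13.3
eef_pos: [559.9, 117.9, 43.3]
tcp_rot: [-1.571, -0.0, -1.325]
contact_force: [-1.2, 4.3, -0.9]
opening: 0.001
```

send_rows(
  series=[
    [0.0015, 0, -0.0001, 0, 0, 0],
    [0.0015, 0, -0.0001, 0, 0, 0],
    [0.0015, 0, -0.0001, 0, 0, 0],
    [0.001, 0, -0.0001, 0, 0, 0],
    [0, 0, 0, 0, 0, 0],
  ],
)

```text
clock: 13.8
eef_pos: [560.8, 112.4, 43.3]
tcp_rot: [-1.571, -0.0, -1.325]
contact_force: [-1.3, 1.8, -0.5]
opening: 0.003
```

Run:
```python
from st import *
s,c,R=st()
```

```text
t 13.8 comp [ 0.51 74.9  43.28] rot [-1.57 -0.   -1.33] F [-1.3   1.79 -0.51] Fcomp [-0.97  1.98 -0.51] op 0.0
```

send_rows(
  series=[
    [-0.006, 0, 0, 0, 0, 0],
    [-0.02, 0, 0, 0, 0, 0],
    [0, -0.03, 0, 0, 0, 0],
    [0, -0.045, 0, 0, 0, 0],
    [0, -0.045, 0, 0, 0, 0],
    [0, -0.045, 0, 0, 0, 0],
    [0, -0.025, 0, 0, 0, 0],
  ],
)

```text
clock: 14.5
eef_pos: [555.8, 138.2, 237.4]
tcp_rot: [-1.566, -0.001, -1.325]
contact_force: [0.7, 0.2, 0.2]
opening: -0.001
```

Run:
```python
from st import *
s,c,R=st()
for n in ["side","scene","wrist"]:
    d=imaging.grab_frame(n); np.savez(n+"7.npz",**d); f=d["frame"][:,:,::-1]
    cv2.imwrite(f"pics/{n}7.png",f if n=="wrist" else cv2.resize(f[140:320,120:320],None,fx=4,fy=4,interpolation=3)[:600])
```

```text
t 14.5 comp [  0.04 101.2  237.42] rot [-1.57 -0.   -1.33] F [0.72 0.18 0.2 ] Fcomp [0.74 0.05 0.2 ] op -0.0
```

View pics/side7.png

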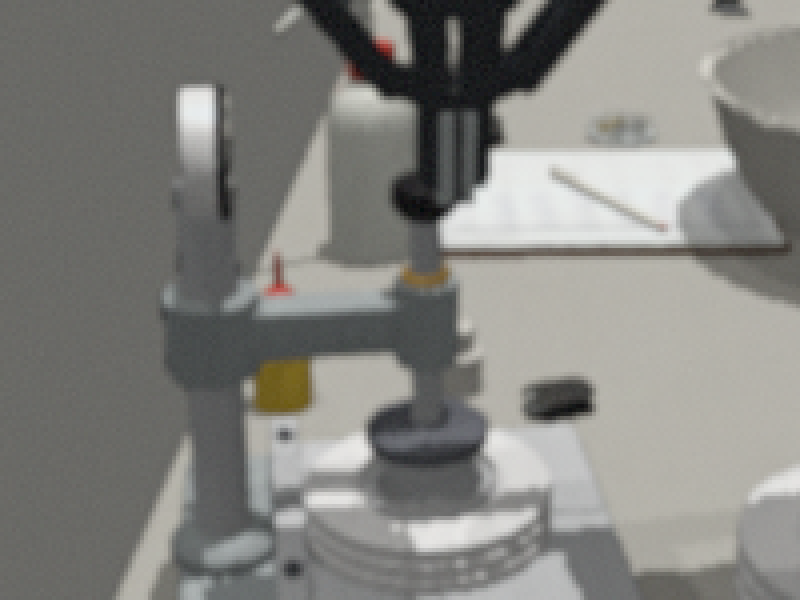

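View pics/scene7.png

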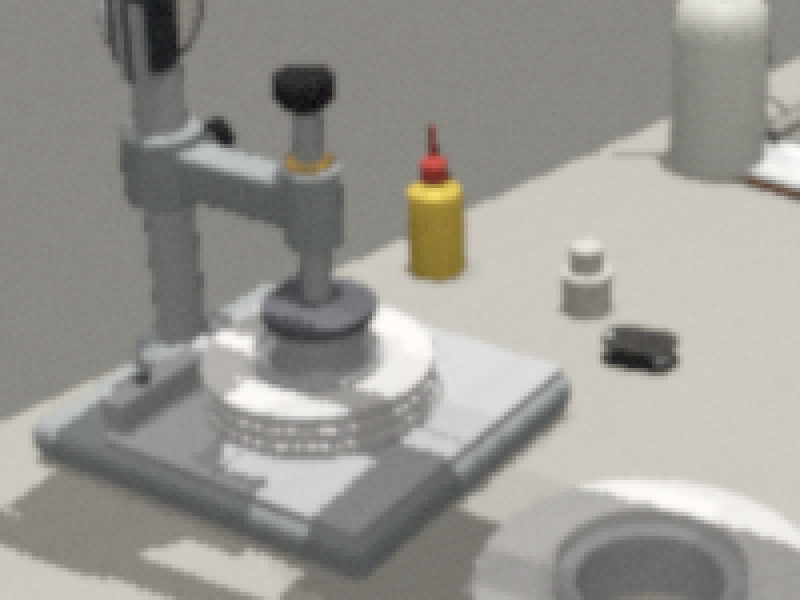

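View pics/wrist7.png

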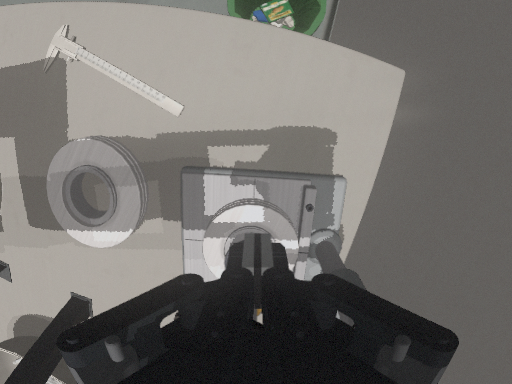

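```bash
cat > meas.py <<'E'
from fit import *
P=np.load("pose.npz");p=P["p"]
def loc(d):
    W=cloud(d);return comp([0,0,-p[2]],W.reshape(-1,3)-[p[0],p[1],0]).reshape(W.shape)
def fitr(h,r0,c0):
    g=least_squares(lambda c:np.hypot(*(h-c).T)-r0,c0,loss='soft_l1',f_scale=.7);return g.x,np.abs(g.fun).mean()
def meas(tag,rc=(0,0)):
  for n,k in (("scene","oa"),("side","ob")):
    d=load(f"{n}{tag}.npz"); d["intrinsics"][:2,2]+=P[k]; L=loc(d)
    x,y,z=L[...,0],L[...,1],L[...,2]
    m=(abs(z-56.3)<3)&(np.hypot(x-rc[0],y-rc[1])<68)
    q=L[m][:,:2];h=cv2.convexHull(q.astype(np.float32))[:,0]
    dens=[]
    for i in range(len(h)):
        pass
    print(n,"ring n",len(q),fitr(h,60,np.array(rc,float)), "z",np.median(z[m]))
    # probe: column of points z bands
    for lo,hi,r0 in ((84,104,30),(119,165,15.5),(195,213,16)):
        m=(z>lo)&(z<hi)&(np.hypot(x,y)<r0+8); q=L[m]
        if len(q)<10: continue
        cam=comp([0,0,-p[2]],[np.array(d["origin"])-[p[0],p[1],0]])[0][:2]
        u=-cam/np.hypot(*cam); t=np.array([-u[1],u[0]]); s=q[:,:2]@t
        print("  z%d-%d n %d lateral range %.1f %.1f mid %.2f (ring tangent ref t=%s)"%(lo,hi,len(q),s.min(),s.max(),(s.min()+s.max())/2,t), "zmax",q[:,2].max())
    c=fitr(h,60,np.array(rc,float))[0]; print("  ring lateral",c@t)
E
python3 - <<'E'
from meas import *
meas("0",(-14,23)); meas("5",(0,23)); meas("7",(0,4))
E
```

```text
scene ring n 1048 (array([-14.44,  21.95]), np.float64(0.6735510490249389)) z 57.61653353172619
  z84-104 n 347 lateral range -29.8 28.9 mid -0.41 (ring tangent ref t=[0.76 0.65]) zmax 103.90935972526387
  z119-165 n 368 lateral range -15.0 22.6 mid 3.81 (ring tangent ref t=[0.76 0.65]) zmax 164.68989889488336
  z195-213 n 174 lateral range -14.3 15.0 mid 0.31 (ring tangent ref t=[0.76 0.65]) zmax 212.73557658074782
  ring lateral 3.3520040310204404
side ring n 1176 (array([-14.16,  22.44]), np.float64(0.5930517441850243)) z 56.67153945978524
  z84-104 n 386 lateral range -28.5 29.0 mid 0.29 (ring tangent ref t=[ 1.  -0.1]) zmax 103.96283565598628
  z119-165 n 426 lateral range -14.9 22.2 mid 3.69 (ring tangent ref t=[ 1.  -0.1]) zmax 164.97042715552533
  z195-213 n 196 lateral range -14.9 15.9 mid 0.52 (ring tangent ref t=[ 1.  -0.1]) zmax 211.4123980534256
  ring lateral -16.324134238669597
scene ring n 803 (array([-0.34, 22.27]), np.float64(0.8756459795393887)) z 57.66406145161574
  z84-104 n 15 lateral range -28.1 -21.1 mid -24.61 (ring tangent ref t=[0.76 0.65]) zmax 89.41540291
[... 692 characters left out ...]

  z119-165 n 369 lateral range -15.0 22.7 mid 3.82 (ring tangent ref t=[0.76 0.65]) zmax 164.9902905845895
  z195-213 n 175 lateral range -14.4 15.0 mid 0.31 (ring tangent ref t=[0.76 0.65]) zmax 212.88242591381527
  ring lateral 2.3626106903139155
side ring n 1069 (array([-0.01,  3.93]), np.float64(0.4608723511990142)) z 56.74324601117809
  z84-104 n 384 lateral range -28.5 29.1 mid 0.34 (ring tangent ref t=[ 1.  -0.1]) zmax 103.97417115025331
  z119-165 n 432 lateral range -14.9 22.2 mid 3.65 (ring tangent ref t=[ 1.  -0.1]) zmax 164.90054019278466
  z195-213 n 128 lateral range -12.9 15.9 mid 1.51 (ring tangent ref t=[ 1.  -0.1]) zmax 211.20220149347935
  ring lateral -0.3982910222226897
```

send_rows(
  series=[
    [0, 0.03, 0, 0, 0, 0],
    [0, 0.045, 0, 0, 0, 0],
    [0, 0.045, 0, 0, 0, 0],
    [0, 0.045, 0, 0, 0, 0],
    [0.006, 0.025, 0, 0, 0, 0],
    [0.008, 0, -0.001, 0, 0, 0],
    [0, 0, 0, 0, 0, 0],
  ],
)

```text
clock: 15.35
eef_pos: [556.2, 123.1, 42.6]
tcp_rot: [-1.573, -0.0, -1.326]
contact_force: [-0.6, 0.1, 0.7]
opening: 0.002
```

Run:
```python
from st import *
s,c,R=st();to([0.3,76,43],c,R);to([0.3,70.9,43],c,R)
```

```text
t 15.35 comp [-2.2  86.21 42.56] rot [-1.57 -0.   -1.33] F [-0.64  0.06  0.66] Fcomp [-0.62  0.17  0.66] op 0.0
tool shift mm [10.36 -0.44  1.77]
tool shift mm [15.45 -0.44  1.41]
```

send_rows(
  series=[
    [0.004, 0, 0.0005, 0, 0, 0],
    [0.003, 0, 0.0005, 0, 0, 0],
    [0.001, 0, 0, 0, 0, 0],
    [0.001, 0, 0, 0, 0, 0],
    [0.001, 0, 0, 0, 0, 0],
    [0.001, 0, 0, 0, 0, 0],
    [0.001, 0, 0, 0, 0, 0],
    [0, 0, 0, 0, 0, 0],
  ],
)

```text
clock: 16.15
eef_pos: [560.7, 112.6, 43.2]
tcp_rot: [-1.571, -0.0, -1.325]
contact_force: [-0.1, 0.8, 0.3]
opening: -0.001
```

Run:
```python
from st import *
s,c,R=st();to([0.3,70.9,43],c,R)
```

```text
t 16.15 comp [ 0.45 75.07 43.22] rot [-1.57 -0.   -1.33] F [-0.11  0.84  0.32] Fcomp [0.04 0.85 0.32] op -0.0
tool shift mm [ 4.15  0.22 -0.44]
```

send_rows(
  series=[
    [0.001, 0, -0.0001, 0, 0, 0],
    [0.001, 0, -0.0001, 0, 0, 0],
    [0.001, 0, -0.0001, 0, 0, 0],
    [0.0007, 0, -0.0001, 0, 0, 0],
    [0.0004, 0, 0, 0, 0, 0],
    [0, 0, 0, 0, 0, 0],
  ],
)

```text
clock: 16.75
eef_pos: [561.3, 108.5, 43.3]
tcp_rot: [-1.571, 0.0, -1.325]
contact_force: [-0.8, 3.1, 0.3]
opening: -0.004
```

Run:
```python
from st import *
s,c,R=st();to([0.3,70.9,43],c,R)
```

```text
t 16.75 comp [ 0.31 71.   43.26] rot [-1.57  0.   -1.33] F [-0.83  3.06  0.31] Fcomp [-0.29  3.16  0.31] op -0.0
tool shift mm [ 0.1   0.26 -0.01]
```

send_rows(
  series=[
    [-0.004, 0, 0, 0, 0, 0],
    [-0.016, 0, 0, 0, 0, 0],
    [-0.01, -0.03, 0, 0, 0, 0],
    [0, -0.045, 0, 0, 0, 0],
    [0, -0.045, 0, 0, 0, 0],
    [0, -0.045, 0, 0, 0, 0],
    [0, -0.045, 0, 0, 0, 0],
    [0, -0.03, 0, 0, 0, 0],
  ],
)

```text
clock: 17.55
eef_pos: [554.6, 138.7, 286.9]
tcp_rot: [-1.567, -0.0, -1.325]
contact_force: [-0.4, 0.0, 0.3]
opening: 0.001
```

Run:
```python
from st import *
s,c,R=st()
for n in ["side","scene"]:
    d=imaging.grab_frame(n); np.savez(n+"8.npz",**d); f=d["frame"][:,:,::-1]
    cv2.imwrite(f"pics/{n}8.png",cv2.resize(f[140:290,120:320],None,fx=4,fy=4,interpolation=3))
from meas import *
meas("8",(0,0))
```

```text
t 17.55 comp [ -1.07 101.89 286.93] rot [-1.57 -0.   -1.32] F [-0.42  0.05  0.33] Fcomp [-0.41  0.12  0.33] op 0.0
scene ring n 868 (array([-0.54, -0.11]), np.float64(0.6750566374929549)) z 57.71947100024599
  z84-104 n 342 lateral range -29.7 28.8 mid -0.44 (ring tangent ref t=[0.76 0.65]) zmax 103.80983708697784
  z119-165 n 363 lateral range -15.0 22.8 mid 3.86 (ring tangent ref t=[0.76 0.65]) zmax 164.61424947597538
  z195-213 n 175 lateral range -14.4 14.9 mid 0.26 (ring tangent ref t=[0.76 0.65]) zmax 212.90056793600456
  ring lateral -0.48026624840305865
side ring n 1035 (array([-0.05,  0.21]), np.float64(0.6574849211257678)) z 56.73819236856576
  z84-104 n 382 lateral range -28.5 29.1 mid 0.32 (ring tangent ref t=[ 1.  -0.1]) zmax 103.91489285491912
  z119-165 n 428 lateral range -14.9 22.2 mid 3.67 (ring tangent ref t=[ 1.  -0.1]) zmax 164.9858877030477
  z195-213 n 195 lateral range -14.9 15.9 mid 0.54 (ring tangent ref t=[ 1.  -0.1]) zmax 211.57734041190375
  ring lateral -0.06930970645515167
```

View pics/side8.png

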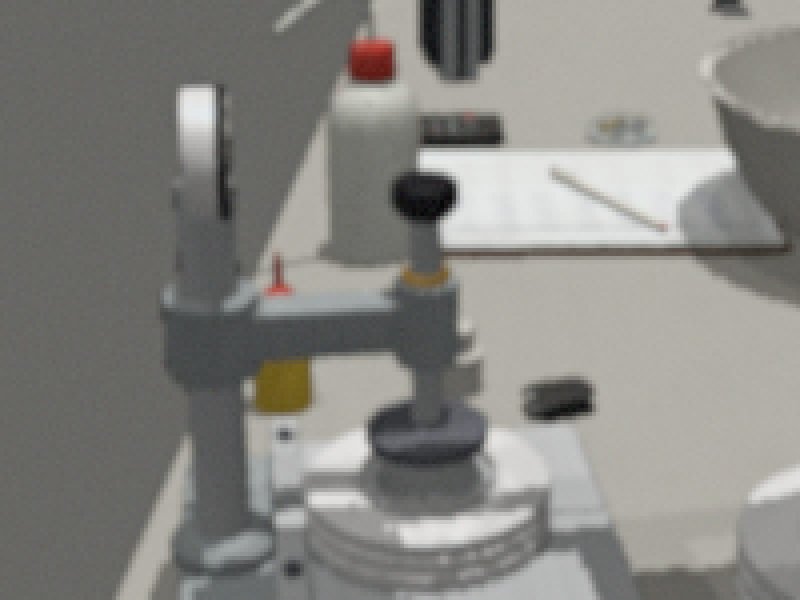

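View pics/scene8.png

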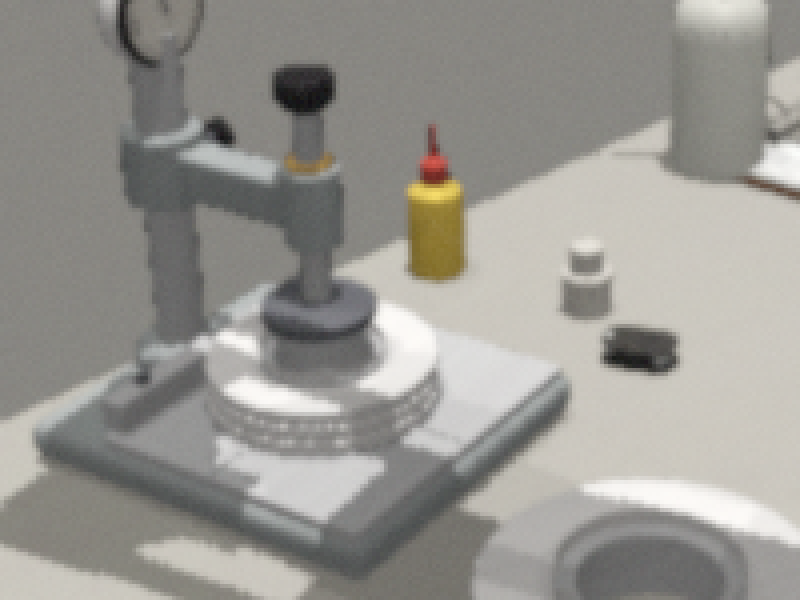

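Run:
```python
from st import *
s,c,R=st();to([0,0,240],c,R)
```

```text
t 17.65 comp [  0.56 101.95 288.42] rot [-1.56 -0.   -1.32] F [ 0.62  0.35 -0.26] Fcomp [ 0.67  0.24 -0.26] op -0.0
tool shift mm [101.64  48.38  -8.21]
```

send_rows(
  series=[
    [0.016, 0, -0.001, 0, 0, 0],
    [0.022, 0, -0.002, 0, 0, 0],
    [0.025, 0, -0.002, 0, 0, 0],
    [0.022, 0.01, -0.002, 0, 0, 0],
    [0.016, 0.02, -0.001, 0, 0, 0],
    [0, 0.018, 0, 0, 0, 0],
    [0, 0, 0, 0, 0, 0],
    [0, 0, 0, 0, 0, 0],
  ],
)

```text
clock: 18.45
eef_pos: [570.2, 37.5, 234.3]
tcp_rot: [-1.573, 0.0, -1.326]
contact_force: [0.3, -0.3, 0.1]
opening: 0.001
```

Run:
```python
from st import *
s,c,R=st();to([0,0,220],c,R);print(s["qvel"])
for n in ["side","scene"]:
    d=imaging.grab_frame(n); np.savez(n+"9.npz",**d); f=d["frame"][:,:,::-1]
    cv2.imwrite(f"pics/{n}9.png",cv2.resize(f[100:250,120:320],None,fx=4,fy=4,interpolation=3))
```

```text
t 18.45 comp [ -3.33  -0.46 234.26] rot [-1.57  0.   -1.33] F [ 0.34 -0.31  0.12] Fcomp [ 0.28 -0.37  0.12] op 0.0
tool shift mm [-0.22 14.25  3.39]
[ 0.01 -0.02 -0.03  0.    0.    0.  ]
```

View pics/side9.png

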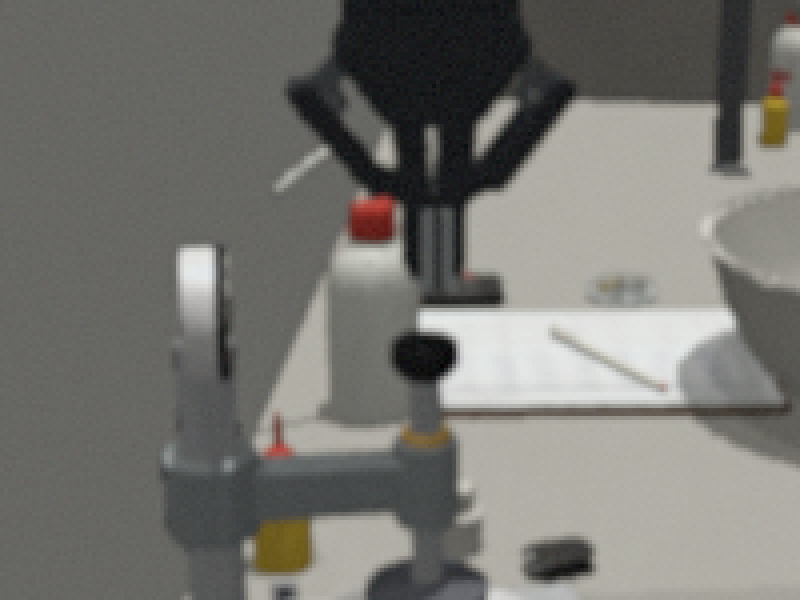

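View pics/scene9.png

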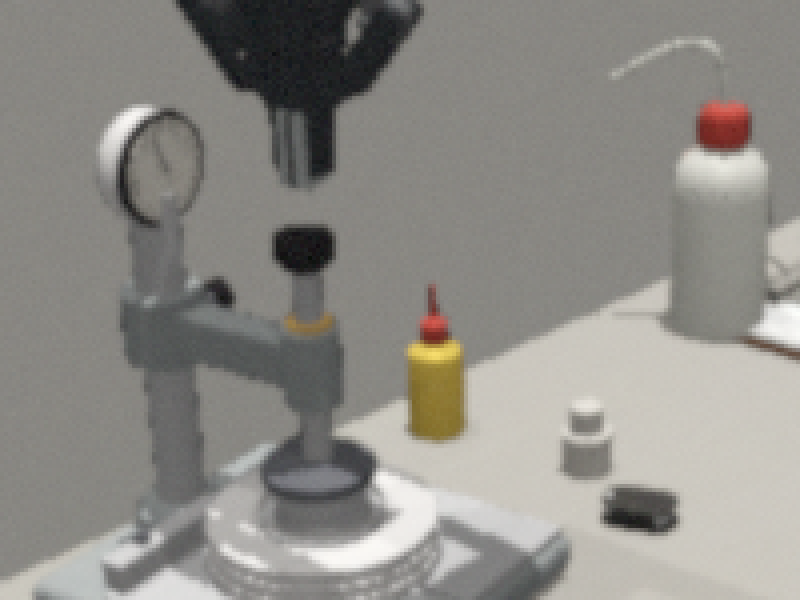

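send_rows(
  series=[
    [0, 0.004, 0.0015, 0, 0, 0],
    [0, 0.006, 0.0015, 0, 0, 0],
    [0, 0.004, 0.0004, 0, 0, 0],
    [0, 0.002, 0, 0, 0, 0],
    [0, 0.001, 0, 0, 0, 0],
    [0, 0.001, 0, 0, 0, 0],
    [0, 0, 0, 0, 0, 0],
  ],
)

```text
clock: 19.25
eef_pos: [574.2, 38.6, 217.3]
tcp_rot: [-1.571, 0.0, -1.325]
contact_force: [0.5, 0.2, 0.2]
opening: 0.002
```

Run:
```python
from st import *
s,c,R=st()
```

```text
t 19.25 comp [  0.79  -0.13 217.25] rot [-1.57  0.   -1.33] F [0.5  0.2  0.23] Fcomp [0.53 0.11 0.23] op 0.0
```

send_rows(
  series=[
    [0, 0.001, 0, 0, 0, 0],
    [0, 0.001, 0, 0, 0, 0],
    [0, 0.001, 0, 0, 0, 0],
    [0, 0.001, 0, 0, 0, 0],
  ],
)

```text
clock: 19.65
eef_pos: [574.2, 38.6, 213.2]
tcp_rot: [-1.571, 0.0, -1.325]
contact_force: [0.3, 0.6, -0.7]
opening: 0.003
```

send_rows(
  series=[
    [0, 0.001, 0, 0, 0, 0],
    [0, 0.001, 0, 0, 0, 0],
    [0, 0.001, 0, 0, 0, 0],
    [0, 0.001, 0, 0, 0, 0],
  ],
)

```text
clock: 20.05
eef_pos: [574.2, 38.6, 209.3]
tcp_rot: [-1.571, -0.0, -1.325]
contact_force: [-0.8, -0.2, 2.0]
opening: 0.0
```

send_rows(
  series=[
    [0, 0.001, 0, 0, 0, 0],
    [0, 0.001, 0, 0, 0, 0],
    [0, 0.001, 0, 0, 0, 0],
    [0, 0.001, 0, 0, 0, 0],
  ],
)

```text
clock: 20.45
eef_pos: [574.2, 38.5, 205.3]
tcp_rot: [-1.571, -0.0, -1.325]
contact_force: [-0.5, 0.3, 1.8]
opening: -0.003
```

send_rows(
  series=[
    [0, 0.0007, 0, 0, 0, 0],
    [0, 0.0007, 0, 0, 0, 0],
    [0, 0.0006, 0, 0, 0, 0],
  ],
)

```text
clock: 20.75
eef_pos: [574.2, 38.6, 203.3]
tcp_rot: [-1.571, -0.0, -1.325]
contact_force: [-1.0, 0.6, 2.1]
opening: -0.001
```

send_rows(
  series=[
    [0, 0.0005, 0, 0, 0, 0],
    [0, 0.0005, 0, 0, 0, 0],
    [0, 0, 0, 0, 0, 0],
  ],
)

```text
clock: 21.05
eef_pos: [574.2, 38.6, 202.2]
tcp_rot: [-1.571, -0.0, -1.325]
contact_force: [-0.7, -0.3, 1.3]
opening: -0.001
```

send_rows(
  series=[
    [0, 0.0005, 0, 0, 0, 0],
    [0, 0.0005, 0, 0, 0, 0],
    [0, 0, 0, 0, 0, 0],
  ],
)

```text
clock: 21.35
eef_pos: [574.2, 38.5, 201.2]
tcp_rot: [-1.571, -0.0, -1.325]
contact_force: [0.5, 0.1, 0.6]
opening: 0.004
```

send_rows(
  series=[
    [0, 0.0005, 0, 0, 0, 0],
    [0, 0.0005, 0, 0, 0, 0],
    [0, 0, 0, 0, 0, 0],
  ],
)

```text
clock: 21.65
eef_pos: [574.2, 38.6, 200.2]
tcp_rot: [-1.571, -0.0, -1.325]
contact_force: [0.5, -0.7, 0.7]
opening: 0.002
```

send_rows(
  series=[
    [0, 0.0005, 0, 0, 0, 0],
    [0, 0.0005, 0, 0, 0, 0],
    [0, 0, 0, 0, 0, 0],
  ],
)

```text
clock: 21.95
eef_pos: [574.2, 38.6, 199.2]
tcp_rot: [-1.571, 0.0, -1.325]
contact_force: [1.1, 0.4, 1.3]
opening: -0.001
```

Plug has entered the bore without a rise. Continue.

send_rows(
  series=[
    [0, 0.001, 0, 0, 0, 0],
    [0, 0.001, 0, 0, 0, 0],
    [0, 0.001, 0, 0, 0, 0],
    [0, 0.001, 0, 0, 0, 0],
  ],
)

```text
clock: 22.35
eef_pos: [574.2, 38.6, 195.2]
tcp_rot: [-1.571, -0.0, -1.325]
contact_force: [0.2, -0.4, 2.1]
opening: -0.0
```

send_rows(
  series=[
    [0, 0.001, 0, 0, 0, 0],
    [0, 0.001, 0, 0, 0, 0],
    [0, 0.001, 0, 0, 0, 0],
  ],
)

```text
clock: 22.65
eef_pos: [574.2, 38.6, 192.2]
tcp_rot: [-1.571, 0.0, -1.325]
contact_force: [-0.5, 0.4, 1.5]
opening: 0.001
```

send_rows(
  series=[
    [0, 0.0007, 0, 0, 0, 0],
    [0, 0.0007, 0, 0, 0, 0],
    [0, 0.0006, 0, 0, 0, 0],
  ],
)

```text
clock: 22.95
eef_pos: [574.2, 38.6, 190.2]
tcp_rot: [-1.571, 0.0, -1.325]
contact_force: [-0.2, -0.8, 2.3]
opening: 0.008
```

send_rows(
  series=[
    [0, 0.0004, 0, 0, 0, 0],
    [0, 0.0004, 0, 0, 0, 0],
    [0, 0, 0, 0, 0, 0],
  ],
)

```text
clock: 23.25
eef_pos: [574.1, 38.6, 189.4]
tcp_rot: [-1.571, 0.0, -1.325]
contact_force: [0.1, -1.0, 0.6]
opening: -0.001
```

send_rows(
  series=[
    [0, 0.0004, 0, 0, 0, 0],
    [0, 0.0002, 0, 0, 0, 0],
    [0, 0, 0, 0, 0, 0],
  ],
)

```text
clock: 23.55
eef_pos: [574.2, 38.6, 188.9]
tcp_rot: [-1.571, 0.0, -1.325]
contact_force: [0.2, 0.1, 2.0]
opening: -0.001
```

send_rows(
  series=[
    [0, 0.0003, 0, 0, 0, 0],
    [0, 0.0002, 0, 0, 0, 0],
    [0, 0, 0, 0, 0, 0],
  ],
)

```text
clock: 23.85
eef_pos: [574.2, 38.6, 188.4]
tcp_rot: [-1.571, 0.0, -1.325]
contact_force: [-0.4, -0.1, 1.2]
opening: -0.0
```

send_rows(
  series=[
    [0, 0.0003, 0, 0, 0, 0],
    [0, 0, 0, 0, 0, 0],
  ],
)

```text
clock: 24.05
eef_pos: [574.2, 38.6, 188.1]
tcp_rot: [-1.571, -0.0, -1.325]
contact_force: [-0.1, -0.2, 1.6]
opening: 0.002
```

send_rows(
  series=[
    [0, 0.0003, 0, 0, 0, 0],
    [0, 0, 0, 0, 0, 0],
  ],
)

```text
clock: 24.25
eef_pos: [574.2, 38.6, 188.1]
tcp_rot: [-1.571, -0.0, -1.325]
contact_force: [-0.9, 0.1, 5.3]
opening: -0.002
```

send_rows(
  series=[
    [0, 0.0003, 0, 0, 0, 0],
    [0, 0, 0, 0, 0, 0],
  ],
)

```text
clock: 24.45
eef_pos: [574.2, 38.6, 188.1]
tcp_rot: [-1.571, -0.0, -1.325]
contact_force: [-3.1, -0.6, 7.1]
opening: 0.003
```

send_rows(
  series=[
    [0, -0.001, 0, 0, 0, 0],
    [0, -0.005, 0, 0, 0, 0],
    [0, -0.02, 0, 0, 0, 0],
    [0, -0.04, 0, 0, 0, 0],
    [0, -0.04, 0, 0, 0, 0],
    [0, -0.02, 0, 0, 0, 0],
    [0, 0, 0, 0, 0, 0],
  ],
)

```text
clock: 25.15
eef_pos: [575.8, 38.7, 317.1]
tcp_rot: [-1.565, -0.001, -1.325]
contact_force: [0.6, 0.0, -0.2]
opening: -0.0
```

Run:
```python
from st import *
s,c,R=st()
for n in ["side","scene"]:
    d=imaging.grab_frame(n); np.savez(n+"10.npz",**d); f=d["frame"][:,:,::-1]
    cv2.imwrite(f"pics/{n}10.png",cv2.resize(f[140:290,120:320],None,fx=4,fy=4,interpolation=3))
from meas import *
meas("10",(0,0))
for n in ("scene","side"):
    L0=loc(load(n+"0.npz"));L1=loc(load(n+"10.npz"))
    print(n,"bystander depth change",np.nanmax(np.abs((L1-L0)[(L0[...,1]<-110)&(L0[...,1]>-220)&(L0[...,2]>8)&(L0[...,2]<100)&(abs(L0[...,0])<150)]),axis=0))
    m=(np.hypot(L1[...,0],L1[...,1])<16)&(L1[...,2]>170);z=L1[...,2][m];print("knob top z",np.percentile(z,[50,80,90,97]))
    m=(np.hypot(L0[...,0],L0[...,1])<16)&(L0[...,2]>170);z=L0[...,2][m];print("knob top z before",np.percentile(z,[50,80,90,97]))
```

```text
t 25.15 comp [  2.43  -0.31 317.14] rot [-1.56 -0.   -1.33] F [ 0.65  0.02 -0.21] Fcomp [ 0.64 -0.09 -0.21] op -0.0
scene ring n 924 (array([-0.34, -0.31]), np.float64(0.6431549221306253)) z 57.68701657395843
  z84-104 n 62 lateral range -6.2 6.8 mid 0.30 (ring tangent ref t=[0.76 0.65]) zmax 103.66116699172329
  z119-165 n 371 lateral range -15.0 22.5 mid 3.74 (ring tangent ref t=[0.76 0.65]) zmax 164.9042923306094
  ring lateral -0.45935685347976246
side ring n 1102 (array([0.26, 0.29]), np.float64(0.5194672529117113)) z 56.73142866262535
  z84-104 n 73 lateral range -7.3 6.1 mid -0.57 (ring tangent ref t=[ 1.  -0.1]) zmax 103.91311356424563
  z119-165 n 427 lateral range -14.9 22.3 mid 3.70 (ring tangent ref t=[ 1.  -0.1]) zmax 164.77917875819935
  ring lateral 0.23349445749437184
scene bystander depth change [155.36 184.53 104.12]
knob top z [351.93 401.07 426.02 435.17]
knob top z before [201.54 209.81 210.39 210.88]
side bystander depth change [1.47 7.75 3.74]
knob top z [360.68 418.97 432.6  440.22]
knob top z before [202.06 209.97 210.38 210.81]
```

View pics/side10.png

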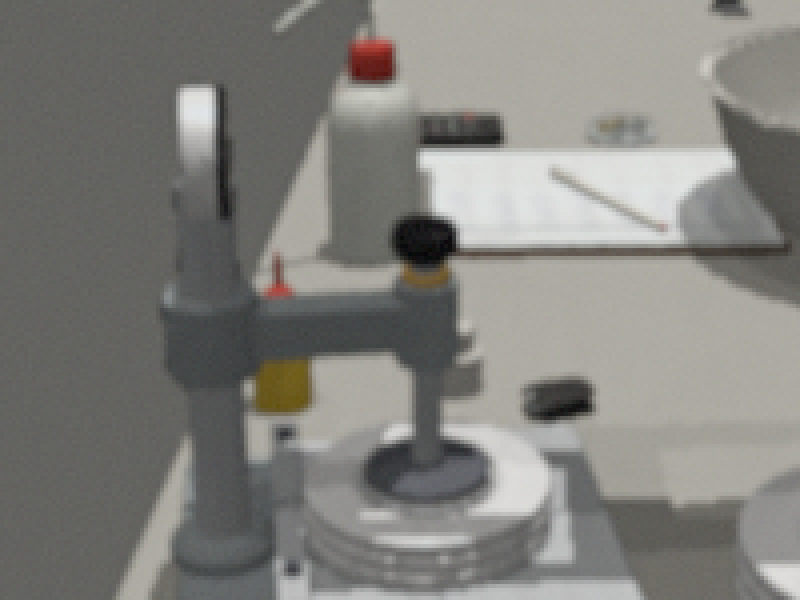

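View pics/scene10.png

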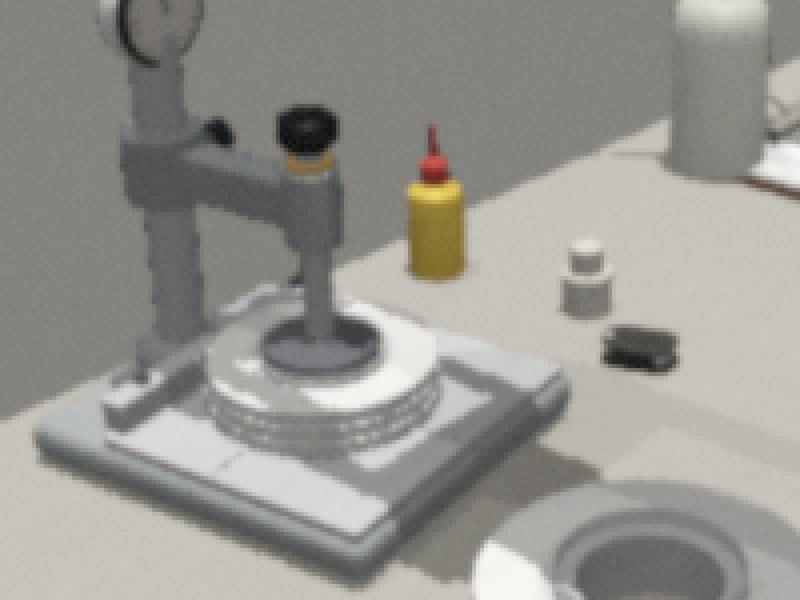

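Run:
```python
from rig import r
print(r.sign_off())
```

```text
the job is handed in; nothing more can be done
None
```

The ring is set up on the comparator and the job is handed in, after about 25 s on the robot's clock. The steps were done in the order asked.

- **Against the fence:** I pushed the ring back until the resistance rose sharply, with the horizontal push reaching about 8 N.
- **Centring:** I tapped the ring along the fence twice from the left, at about 3–4 N. It came to centre without overshooting, so I did not tap from the right.
- **Probe:** I pressed the knob down at about 2 N. The plug went into the bore with no rise in force. At the 188 mm end of travel the force rose to about 7 N, and I let go straight upward.

**Last checks**
- **Flange:** in both camera views the flange lies flat on the ring's upper face. The robot was well clear at the time, with the fingertips at 317 mm.
- **Ring position:** both cameras put the ring's centre within about 0.4 mm of the probe axis along each direction. They disagree by about 0.6 mm, so a gap of a few tenths of a millimetre at the fence can't be ruled out by camera.
- **Forces:** the highest I read was about 9 N. I read forces only at the end of each move.
- **Bystanders:** the bottle, setting master and loupe look unmoved in the pictures. My automatic depth comparison did not settle it: it showed changes of up to 8 mm in the side view and over 100 mm in the scene view. I put these down to pixels on object edges and did not look into them further.
- **Knob height:** my camera check of the final height failed, because the gripper hung above the knob. The height rests on the contact reading and the pictures.

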